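# Close the twist-lock filter cover and clip its lever

## Robot

A 6-joint arm with a two-finger parallel gripper is mounted at the origin on the work surface. World frame = base frame: x ahead of the robot, y to its left, z up, the work surface at z = 0. Lengths are in m, angles in rad, forces in N, time in s.
With the tool pointing down it reaches from about 0.4 to 0.925 m from the base axis. Payload 12.5 kg.
Tool frame: the origin (TCP) lies at the centre of the arm's flange, where the gripper is bolted on; the fingertips stand 190 mm ahead of it and the grasp point (between the pads) lies 171 mm ahead of it (r.pinch_z is the z of the grasp point in the tool frame, in m); z points along the fingers, y is the line along which they close (so a half turn about z gives the same grasp; the last joint's range is limited). The gripper opens to 95 mm and grips with 3 to 60 N. Pads are 20 mm wide; open, the fingers measure 119 mm over their backs; the gripper's body (75 mm by 180 mm) begins 59 mm behind the grasp point.
Start: joints at [-1.256, 0.491, 1.559, -0, 1.092, -0.106], TCP at [0.255, -0.57, 0.405] pointing down, gripper open.
Joint ranges: [-3.1, 3.1], [-0.84, 2.19], [0.05, 2.79], [-1.13, 4.28], [0.06, 2.93], [-2.69, 2.69]. Speed limits (rad/s): [2.22, 2.22, 2.79, 3.14, 3.14, 3.14].

## Interface

Orientations are given as a unit quaternion [w, x, y, z].
In Python, from rig import r gives the robot as it stands.
- The arm moves only by the tool step_arm, never from a script. Its argument "series" is a list that holds one entry, the list of rows, each a list of 6 numbers: the shift along the tool's x, y, z in cm, then the turn, a rotation vector about the tool's x, y, z in degrees. A call has 1 to 20 rows; each row shifts and turns the commanded pose from where the row before left it, along the tool's axes as they then stand; what a row does not reach is not made up. A row lasts 1/8 s, in which the tool goes at most 62.5 mm and 10.7 degrees, less where a joint would pass 70% of its speed; a pose out of reach is approached as far as the arm can. A call with a gripper value outside its range is refused whole. "hand" is the finger opening in cm, from 0 to 9.51, set as the call begins (left out, the last holds). The fingers move at their own pace and stop on an object; "squeeze" is the grip in N (left out, the last holds). Time passes only in rows, so rows that do not move let the fingers close. It gives the time, the measured TCP pose, the force, the opening and the grip force at its end, in the units of the state.
- r.read_state(): the state, without advancing time (a new reading comes with each control period).
- r.camera(name): name is "side" or "top"; returns (picture, depth): 480x640x3 uint8, blue, green, red; 480x640 float32, m along the optical axis (not along the pixel's ray), 0 where there is no reading.
- r.camera_params(name): a dict with "mtx" (3x3 intrinsics, pixels), "distortion" ([k1, k2, p1, p2, k3] as OpenCV has them; the pictures are not rectified), "R" (3x3) and "t" (3): a world point X has camera coordinates R X + t. Camera axes: x right, y down, z forward; pixel columns grow to the right and rows downward; lengths in m; the calibration is good to about 2 mm. A picture is of the moment at which its call begins. camera_params takes no time and is no camera call.
- r.finish_job(): hands the job in; it is judged then, once.
The state is a dict: "time": time; "qpos": joint angles; "dq": joint speeds; "effort": joint torques, N m; "eef_pos": TCP position; "eef_rot": TCP orientation; "ft_force": force on the tool from outside, world axes, zero at the start; "ft_torque": the same for the moment, N m; "opening": finger opening in m; "gripper_force": force on a finger pad.
Only numpy, scipy, OpenCV 4.12 (cv2) and the standard library are available. Lean on these libraries where they do the work, as an engineer would, in place of code of your own. Each camera call takes 0.05 s, during which the arm holds its last target. There are 200 camera calls.

## Task

Close the bench filter: push its cover straight down until its lugs sit on the rim, then swing the lever clockwise (seen from above) a quarter turn as far as it goes so the cover locks under the claws. Then slide the C-shaped lock clip sideways through its gap onto the headed post beside the lever, lying flat on the post's bracket with the post fully in its jaw, and let go. Leave the bottle, the tin, the wrench and the parts bin where they are.

Things in the scene. Friction and masses are not known exactly. Their poses are not given: they have to be found in the camera images.
- housing: Fixed grey round filter housing, 148 mm across, rim 80 mm above the bench. Origin: centre of its underside, z up; +x is the direction the cover's lever points in when fully locked (yaw varies). On the rim: two overhanging claw arcs and two solid stop arcs (radius 53 to 75 mm, tops 102 mm above the bench) with two entry slots between for the cover's lugs. It carries the bracket with the lock post.
- cover: Loose aluminium cover, 0.5 kg: a 91 mm plug in the housing's bore with two lugs 8 mm thick. Origin on its axis, level with the lugs' underside; +x along its lever. It starts 15 mm proud, lever about 80 degrees counter-clockwise (from above) of the housing's +x; claws bar turning until it is down to within 3 mm of the rim. Turning ends at a hard stop at housing +x and it stays there.
- cover_hub (a point): Centre of the flat top of the cover's hub, a round boss 44 mm across on the cover's axis: the place to press. Axes as the cover's. 145 mm above the bench at the start, 130 mm when home on the rim. A tight rubber seal resists the push with a steady friction of about 10 N and holds the cover where it is left. The lever is a flat bar 20 mm wide, 14 mm high, its top 6 mm below this point, reaching 133 mm from the axis.
- paddle (a point): Centre of the upright black paddle on the lever, 105 mm from the cover's axis: 30 mm along the lever (x), 14 mm thick across it (y), 38 mm high. Push its flat side with closed fingers; turning takes a few newtons. The lever passes 6 mm over the bracket's edge and 7 mm inside the post's head.
- post (a point): Foot of the fixed upright lock post, on its flat bracket, 104 mm above the bench, at (148, 46) mm in the housing's x, y; axes as the housing's. Post 16 mm thick, 26 mm free under a head 28 mm across, 8 mm thick: a clip goes on only sideways, moving along -x from outside. Bracket 60 mm square, from 22 mm inward (-x) to 38 mm outward of the post. The locked lever's near edge is 36 mm from the post's axis (-y side).
- clip_jaw (a point): Centre of the jaw of the loose C-shaped aluminium lock clip (0.18 kg, flat on the bench): where the post's axis shall lie; half-way up its 16 mm thick plate. +x points out through the gap, z up. Jaw 22 mm wide with a flared mouth; back wall 11 mm behind this point, prong tips 30 mm ahead, tail end 60 mm behind; 60 mm wide over the prongs.
- clip_fin (a point): Centre of the clip's upright grip fin, 45 mm behind the jaw's centre (-x), 36 mm above the clip's underside: 30 mm long along x, 12 mm thick along y, standing from 16 to 56 mm above the underside. Axes as clip_jaw. Pinch it across y from above.
- spray: Dark grey bottle with a black cap, upright, 60 mm across, 170 mm high; origin at the centre of its underside. A bystander.
- tin: Steel tin, upright, 90 mm across, 100 mm high; origin at the centre of its underside. A bystander.
- wrench: Steel wrench lying on the bench along its x, about 165 mm long, under 10 mm high; origin near its middle. A bystander.
- bin: Yellow open parts bin, 130 x 100 x 65 mm high; origin at the centre of its underside. A bystander.
Things that resemble listed ones, but are neither listed nor needed, are in the scene too. Leave any purple look-alike of the part that bears clip_jaw alone.

How it is judged:
By the outcome, as a careful person would: the job done as asked, in the order asked, and still so for the second after the job is handed in, with the robot touching nothing.
It also fails if it takes over 64 s, if anything falls off the work surface, if the arm or the gripper's body presses on something with over 40 N, if the wrist force passes 120 N, or if a joint passes its speed limit or range.

## Working session

There is one attempt and no reset: what is moved stays moved. The work goes in short steps, Python scripts to look and compute and a tool call to move; the robot and the scene stay as the last step left them, time stands still between calls to the robot, and variables do not carry over. Pictures are saved under pics/ and viewed, at most 10 in all, crops included, and the job is handed in when it is done.

Besides the shell and the picture viewer there is one more tool, called after ">>>" as name(argument=value, ...) on one line, values as JSON. step_arm: Moves the arm, as the interface text tells. Its arguments: {"type":"object","properties":{"series":{"type":"array"},"hand":{"type":"number"},"squeeze":{"type":"number"}},"required":["series"]}

```bash
mkdir -p pics; ls; python3 - <<'E'
from rig import r
import cv2,numpy as np
for n in("side","top"):
    p,d=r.camera(n); cv2.imwrite(f"pics/{n}0.png",p); np.save(f"pics/{n}0.npy",d)
    c=r.camera_params(n); print(n,c["mtx"],c["distortion"],np.round(c["R"],3),c["t"], (-np.array(c["R"]).T@c["t"]))
s=r.read_state(); print(s)
E
```

```text
pics
side [[497.87383149   0.         323.68354709]
 [  0.         497.87383149 234.89788436]
 [  0.           0.           1.        ]] [-0.05601661  0.          0.          0.          0.        ] [[-0.818 -0.575  0.012]
 [-0.384  0.531 -0.755]
 [ 0.428 -0.622 -0.655]] [0.47150682 0.28252297 1.2047952 ] [-0.02128696  0.87093672  0.9973392 ]
top [[579.44742645   0.         310.17879432]
 [  0.         579.44742645 240.66781194]
 [  0.           0.           1.        ]] [0.06375903 0.         0.         0.         0.        ] [[-0.017 -1.    -0.004]
 [-0.998  0.017 -0.054]
 [ 0.054  0.003 -0.999]] [0.01880694 0.53537508 1.47916105] [0.45560838 0.00480708 1.50575413]
{'time': 0.1, 'qpos': array([-1.25561437e+00,  4.91536150e-01,  1.55940210e+00, -4.40119364e-08,
        1.09170825e+00, -1.05572667e-01]), 'dq': array([-0.00046237, -0.00171553, -0.00085883, -0.0011114 , -0.00030512,
       -0.00151485]), 'effort': array([ 4.07587984e-03, -6.13624334e+01, -2.58607614e+01,  6.94775046e-02,
        4.70142590e-02, -7.12010001e-05]), 'eef_pos': array([ 0.25530974, -0.57044898,  0.40419249]), 'eef_rot': array([-5.24030140e-04,  9.77952052e-01,  2.08828891e-01, -5.51423954e-05]), 'ft_force': array([ 0.49213639,  1.01711645, -0.59336673]), 'ft_torque': array([ 0.03215131,  0.0104959 , -0.01481249]), 'gripper_force': 0.0, 'opening': 0.09518957938208325}
```

View pics/top0.png

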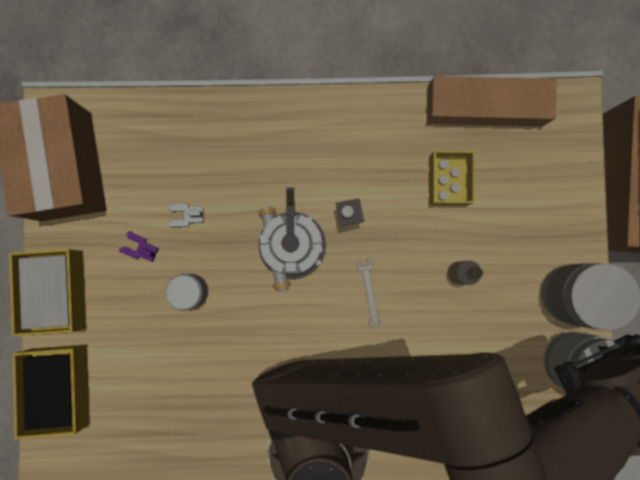

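View pics/side0.png

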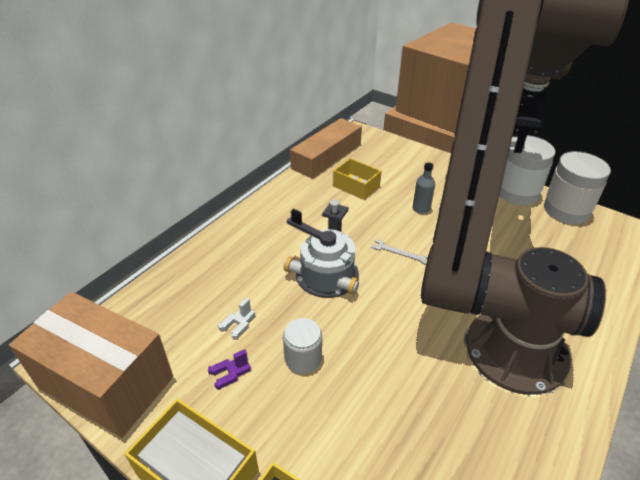

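Top view: hub at (290,243), lever pointing up to (290,190), bracket and post at (347,211), wrench (370,292), bottle (467,272), tin (185,292), bin (452,178). Candidates for the clip are the silver C at top (186,215) / side (238,318) and the purple C at top (140,247) / side (230,368). I choose the silver one. Next I'll measure and check it in a close crop.

```bash
cat > h.py <<'E'
from rig import r
import cv2,numpy as np
def ray(n,uv,z):
    "pixels (N,2) -> world points on plane z"
    c=r.camera_params(n); R=np.array(c["R"]);t=np.array(c["t"])
    q=cv2.undistortPoints(np.float64(uv).reshape(-1,1,2),c["mtx"],np.array(c["distortion"]))[:,0]
    d=np.c_[q,np.ones(len(q))]@R; o=-R.T@t
    return o+d*((z-o[2])/d[:,2])[:,None]
def cloud(n,d):
    c=r.camera_params(n); R=np.array(c["R"]);t=np.array(c["t"])
    v,u=np.mgrid[:480,:640]
    q=cv2.undistortPoints(np.float64(np.c_[u.ravel(),v.ravel()]).reshape(-1,1,2),c["mtx"],np.array(c["distortion"]))[:,0]
    P=(np.c_[q,np.ones(len(q))]*d.reshape(-1,1)-t)@R
    P[d.ravel()==0]=np.nan
    return P.reshape(480,640,3)
E
python3 - <<'E'
from h import *
T=cv2.imread("pics/top0.png");S=cv2.imread("pics/side0.png")
P=cloud("top",np.load("pics/top0.npy"))
def st(name,box,zl,zh):
    u0,v0,u1,v1=box; Q=P[v0:v1,u0:u1]; m=(Q[...,2]>zl)&(Q[...,2]<zh)
    A=Q[m]; (c,w,a)=cv2.minAreaRect(np.float32(A[:,:2])); print(name,len(A),A.mean(0).round(4),"rect",np.round(c,4),np.round(w,4),round(a,1),"zmed",np.median(A[:,2]).round(4))
st("fin",(165,195,212,235),.035,.08)
st("clip",(165,195,212,235),.008,.028)
st("hub",(275,228,306,258),.141,.16)
st("lever",(270,180,310,226),.12,.2)
st("paddle",(270,180,310,226),.15,.2)
st("head",(330,195,370,235),.125,.16)
st("bracket",(330,195,370,235),.09,.115)
st("tin",(160,270,212,315),.09,.12)
st("spray",(445,255,490,290),.1,.2)
a=cv2.resize(T[175:275,115:215],None,fx=4,fy=4,interpolation=2)
b=cv2.resize(T[175:275,270:370],None,fx=4,fy=4,interpolation=2)
cv2.imwrite("pics/crop1.png",np.hstack([a,b]))
E
```

```text
fin 68 [0.6086 0.3003 0.0524] rect [0.6086 0.3016] [0.0122 0.0287] 5.4 zmed 0.0534
clip 475 [0.6079 0.3328 0.0153] rect [0.6159 0.3229] [0.0771 0.1338] 22.4 zmed 0.0152
hub 252 [0.5274 0.057  0.1448] rect [0.5312 0.0544] [0.0421 0.0529] 63.0 zmed 0.1447
lever 320 [0.6096 0.0544 0.148 ] rect [0.612  0.0555] [0.0311 0.0907] 89.4 zmed 0.1404
paddle 86 [0.63   0.0548 0.1732] rect [0.6308 0.0546] [0.0134 0.0302] 88.8 zmed 0.1746
head 106 [ 0.598  -0.08    0.1379] rect [ 0.5981 -0.0804] [0.0253 0.0262] 44.0 zmed 0.1379
bracket 510 [ 0.5989 -0.089   0.1035] rect [ 0.5999 -0.0882] [0.0608 0.0599] 9.9 zmed 0.1036
tin 961 [0.4136 0.3185 0.099 ] rect [0.4135 0.3184] [0.0843 0.0847] 87.3 zmed 0.0993
spray 510 [ 0.449 -0.363  0.131] rect [ 0.4491 -0.3678] [0.0565 0.0581] 85.5 zmed 0.1211
```

View pics/crop1.png

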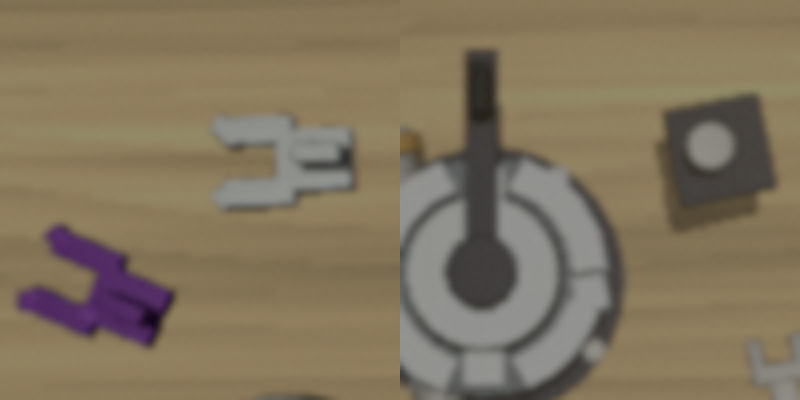

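The crop confirms the choice: the silver clip is at (285,160) and the purple look-alike at (95,285). The gap of the silver clip opens left (world +y). Now I'll turn the tool to yaw 90° and go above the hub with closed fingers, and work out the clip's yaw.

>>> step_arm(series=[[[0,0,0,0,0,-9.414],[0,0,0,0,0,-9.414],[0,0,0,0,0,-9.414],[0,0,0,0,0,-9.414],[0,0,0,0,0,-9.414],[0,0,0,0,0,-9.414],[0,0,0,0,0,-9.414]]], hand=0, squeeze=20)

```text
time: 0.98
eef_pos: [0.2553, -0.5704, 0.4044]
eef_rot: [-0.0, 0.705, 0.709, 0.0]
ft_force: [-0.1, 0.8, 0.8]
opening: 0.0304
gripper_force: 0.0
```

>>> step_arm(series=[[[4.485,1.941,0,0,0,0],[4.485,1.941,0,0,0,0],[4.485,1.941,0,0,0,0],[4.485,1.941,0,0,0,0],[4.485,1.941,0,0,0,0],[4.485,1.941,0,0,0,0],[4.485,1.941,0,0,0,0],[4.485,1.941,0,0,0,0],[4.485,1.941,0,0,0,0],[4.485,1.941,0,0,0,0],[4.485,1.941,0,0,0,0],[4.485,1.941,0,0,0,0],[4.485,1.941,0,0,0,0],[4.485,1.941,0,0,0,0],[0,0,0,0,0,0],[0,0,0,0,0,0]]])

```text
time: 2.98
eef_pos: [0.5267, 0.0573, 0.4044]
eef_rot: [-0.0, 0.707, 0.707, -0.0]
ft_force: [0.3, 0.1, 0.1]
opening: 0.0003
gripper_force: 0.0
```

```bash
python3 - <<'E'
from h import *
T=cv2.imread("pics/top0.png")
h=cv2.cvtColor(T,cv2.COLOR_BGR2HSV); m=np.zeros((480,640),np.uint8)
m[195:235,160:212]=((h[195:235,160:212,1]<50)&(h[195:235,160:212,2]>90))*255
v,u=np.nonzero(m); W=ray("top",np.c_[u,v],.016)[:,:2]
print(len(W),cv2.minAreaRect(np.float32(W)))
c,w=np.linalg.eigh(np.cov(W.T)); print(W.mean(0),np.degrees(np.arctan2(w[1],w[0])))
# prong ends / tail
for lo,hi in((.28,.29),(.29,.31),(.335,.365)):
    s=W[(W[:,1]>lo)&(W[:,1]<hi)]; print(lo,s[:,0].min(),s[:,0].max())
print(W[:,1].min(),W[:,1].max())
s=r.read_state();print(s["time"],s["eef_pos"],s["eef_rot"],s["qpos"],s["ft_force"])
E
```

```text
548 ((0.6083548069000244, 0.33068931102752686), (0.05964108183979988, 0.09043103456497192), 2.665783166885376)
[0.60780166 0.33090203] [179.95808232  89.95808232]
0.28 0.5909983334818605 0.6272490442609261
0.29 0.5884570755808118 0.6275340243616365
0.335 0.5788889311087684 0.6361783079133763
0.2848553668932319 0.3768971906246418
2.975 [0.5267324  0.05731081 0.40438393] [-2.07623157e-04  7.06834999e-01  7.07378308e-01 -4.13070079e-04] [-1.62743156e-02  3.56729550e-01  1.79131535e+00 -3.63921443e-04
  9.94420618e-01 -1.68442049e-02] [0.26539826 0.0640508  0.0915372 ]
```

>>> step_arm(series=[[[0,0,2.5,0,0,0],[0,0,2.5,0,0,0],[0,0,1.5,0,0,0],[0,0,0.5,0,0,0],[0,0,0.3,0,0,0],[0,0,0.3,0,0,0],[0,0,0.3,0,0,0],[0,0,0.2,0,0,0],[0,0,0.2,0,0,0],[0,0,0,0,0,0]]])

```text
time: 4.22
eef_pos: [0.5267, 0.0569, 0.3228]
eef_rot: [0.0, 0.707, 0.707, -0.0]
ft_force: [-4.7, -2.3, 7.5]
opening: 0.0004
gripper_force: 3.7
```

>>> step_arm(series=[[[0,0,0.1,0,0,0],[0,0,0,0,0,0]]])

```text
time: 4.47
eef_pos: [0.5267, 0.0569, 0.3219]
eef_rot: [0.0, 0.707, 0.707, -0.0]
ft_force: [-5.1, -2.8, 8.4]
opening: 0.0007
gripper_force: 4.3
```

>>> step_arm(series=[[[0,0,0.1,0,0,0],[0,0,0.1,0,0,0],[0,0,0,0,0,0]]])

```text
time: 4.85
eef_pos: [0.5266, 0.0569, 0.3204]
eef_rot: [0.0, 0.707, 0.707, -0.0]
ft_force: [-7.6, -2.7, 15.5]
opening: 0.0004
gripper_force: 7.5
```

>>> step_arm(series=[[[0,0,0.1,0,0,0],[0,0,0,0,0,0]]])

```text
time: 5.1
eef_pos: [0.5265, 0.0569, 0.3203]
eef_rot: [0.001, 0.707, 0.707, -0.0]
ft_force: [-11.6, -4.0, 27.5]
opening: 0.0003
gripper_force: 13.4
```

>>> step_arm(series=[[[0,0,0.1,0,0,0],[0,0,0,0,0,0]]])

```text
time: 5.35
eef_pos: [0.5264, 0.0569, 0.3202]
eef_rot: [0.001, 0.707, 0.707, 0.0]
ft_force: [-15.0, -3.5, 38.5]
opening: 0.0004
gripper_force: 19.3
```

The stop is hard at TCP z 0.3203 (hub at 130 mm), so the cover is seated. Next I'll move to the paddle's +y side.

>>> step_arm(series=[[[0,0,-2,0,0,0],[0,0,-2,0,0,0],[0,0,-2,0,0,0],[1.0,3.5,0,0,0,0],[1.0,3.5,0,0,0,0],[1.1,3.5,0,0,0,0],[0,0,0,0,0,0],[0,0,2,0,0,0],[0,0,2,0,0,0],[0,0,1.2,0,0,0],[0,0,0,0,0,0],[0,0,0,0,0,0]]])

```text
time: 6.85
eef_pos: [0.632, 0.0884, 0.3256]
eef_rot: [0.0, 0.707, 0.707, 0.0]
ft_force: [0.4, 0.3, -0.1]
opening: 0.0005
gripper_force: 0.0
```

```bash
python3 - <<'E'
from h import *
S,d=r.camera("side"); T,_=r.camera("top")
cv2.imwrite("pics/a.png",np.hstack([cv2.resize(S[160:310,250:400],(400,400)),cv2.resize(T[160:280,230:350],(400,400))]))
E
```

```text
(no output)
```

View pics/a.png

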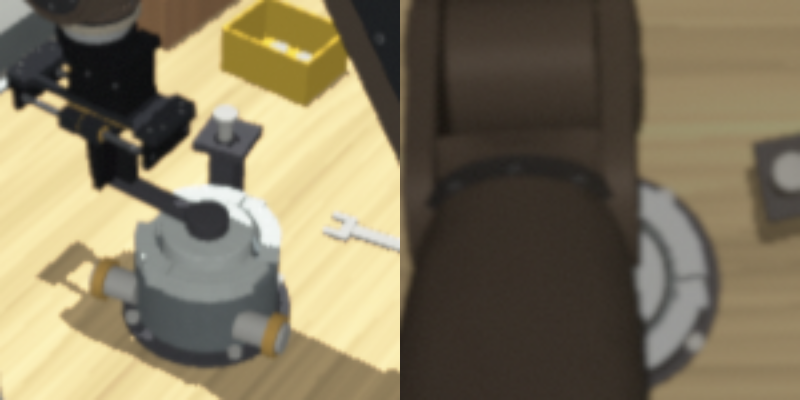

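The cover is down, and the fingers (crop (100,165)) stand beside the paddle on its +y side. Now the clockwise sweep.

>>> step_arm(series=[[[-0.7,0,0,0,0,0],[-0.7,0,0,0,0,0],[-1.478,0.134,0,0,0,8],[-1.478,0.134,0,0,0,8],[-1.478,0.134,0,0,0,8],[-1.478,0.134,0,0,0,8],[-1.478,0.134,0,0,0,8],[-1.478,0.134,0,0,0,8],[-1.478,0.134,0,0,0,8],[-1.478,0.134,0,0,0,8],[-1.478,0.134,0,0,0,8],[0,0,0,0,0,0]]])

```text
time: 8.45
eef_pos: [0.5752, -0.0379, 0.325]
eef_rot: [0.0, 0.988, 0.156, -0.0]
ft_force: [0.9, -0.4, -0.6]
opening: 0.0008
gripper_force: 0.0
```

>>> step_arm(series=[[[-0.739,0.067,0,0,0,4],[-0.739,0.067,0,0,0,4],[0,0,0,0,0,0]]])

```text
time: 8.82
eef_pos: [0.562, -0.0425, 0.3249]
eef_rot: [0.0, 0.996, 0.089, 0.0]
ft_force: [-0.6, 0.2, -0.1]
opening: 0.0009
gripper_force: 0.0
```

>>> step_arm(series=[[[-0.3,0,0,0,0,0],[0,0,0,0,0,0]]])

```text
time: 9.07
eef_pos: [0.5596, -0.0431, 0.3251]
eef_rot: [0.0, 0.996, 0.088, 0.002]
ft_force: [5.3, -0.4, -0.5]
opening: 0.0005
gripper_force: 2.4
```

>>> step_arm(series=[[[-0.2,0,0,0,0,0],[0,0,0,0,0,0]]])

```text
time: 9.32
eef_pos: [0.558, -0.0435, 0.3254]
eef_rot: [0.001, 0.996, 0.089, 0.002]
ft_force: [7.6, -1.9, -0.8]
opening: 0.0004
gripper_force: 3.4
```

```bash
python3 - <<'E'
from h import *
S,d=r.camera("side"); T,_=r.camera("top")
cv2.imwrite("pics/b.png",np.hstack([cv2.resize(S[160:310,250:400],(400,400)),cv2.resize(T[160:280,250:370],(400,400))]))
P=cloud("side",d)
m=(P[...,2]>.112)&(P[...,2]<.165)&(np.hypot(P[...,0]-.527,P[...,1]-.0573)<.14)&(np.hypot(P[...,0]-.598,P[...,1]+.08)>.02)
A=P[m];print(len(A));
v,u=np.nonzero(m);print(u.min(),u.max(),v.min(),v.max())
E
```

```text
838
311 351 205 256
```

View pics/b.png

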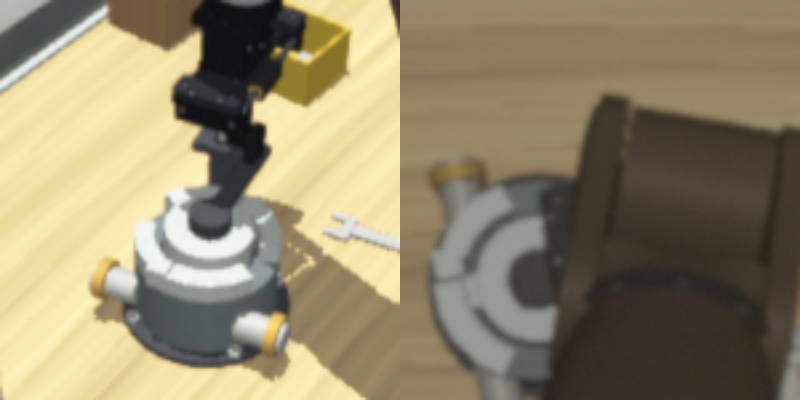

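The lever now points toward the post side. It is still yielding at ~8 N, so I'll push on until the force jumps.

>>> step_arm(series=[[[-0.2,0,0,0,0,0],[0,0,0,0,0,0]]])

```text
time: 9.68
eef_pos: [0.5565, -0.0439, 0.3256]
eef_rot: [0.001, 0.996, 0.088, 0.003]
ft_force: [11.6, -2.2, -1.2]
opening: 0.0004
gripper_force: 5.3
```

>>> step_arm(series=[[[-0.2,0,0,0,0,0],[0,0,0,0,0,0]]])

```text
time: 9.93
eef_pos: [0.5553, -0.0441, 0.3258]
eef_rot: [0.001, 0.996, 0.088, 0.005]
ft_force: [17.6, 0.9, -3.3]
opening: 0.0002
gripper_force: 8.5
```

>>> step_arm(series=[[[-0.2,0,0,0,0,0],[0,0,0,0,0,0]]])

```text
time: 10.18
eef_pos: [0.554, -0.0442, 0.3261]
eef_rot: [0.001, 0.996, 0.088, 0.007]
ft_force: [23.3, 5.1, -5.0]
opening: 0.0005
gripper_force: 11.6
```

>>> step_arm(series=[[[1,0,0,0,0,0],[2,0,0,0,0,0],[0,0,-2.5,0,0,0],[0,0,-2.5,0,0,0],[0,0,-2,0,0,-10],[0,0,0,0,0,-10],[0,0,0,0,0,-10],[0,0,0,0,0,-10],[0,0,0,0,0,-10],[0,0,0,0,0,-10],[0,0,0,0,0,-10],[0,0,0,0,0,-10],[5,0,0,0,0,0],[5,0,0,0,0,0],[5,0,0,0,0,0],[5,0,0,0,0,0],[5,0,0,0,0,0],[5,0,0,0,0,0],[0,0,0,0,0,0],[0,0,0,0,0,0]]], hand=6)

```text
time: 12.68
eef_pos: [0.5803, 0.2607, 0.3943]
eef_rot: [-0.0, 0.706, 0.708, -0.001]
ft_force: [0.1, 0.1, 0.1]
opening: 0.06
gripper_force: 0.0
```

```bash
python3 - <<'E'
from h import *
T,d=r.camera("top");S,ds=r.camera("side"); cv2.imwrite("pics/c.png",np.hstack([cv2.resize(S[160:310,250:400],(400,400)),cv2.resize(T[150:270,250:370],(400,400))]))
for n,D in(("top",d),("side",ds)):
    P=cloud(n,D); a=P[...,0]-.527;b=P[...,1]-.0573;ro=np.hypot(a,b)
    m=(P[...,2]>.130)&(P[...,2]<.166)&(ro<.128)&(ro>.085)&(b<.0)
    A=P[m]; print(n,len(A)); 
    if len(A)>5: print(A.mean(0),cv2.minAreaRect(np.float32(A[:,:2])),np.degrees(np.arctan2(A[:,1].mean()-.0573,A[:,0].mean()-.527)))
s=r.read_state();print(s["eef_pos"],s["eef_rot"],s["opening"])
E
```

```text
top 83
[ 0.54225267 -0.04665166  0.15806167] ((0.5430262088775635, -0.04668233171105385), (0.014010793529450893, 0.02935168892145157), 9.27794361114502) -81.65263909265147
side 102
[ 0.5400322  -0.04114479  0.1517462 ] ((0.5419817566871643, -0.04471715912222862), (0.015028201043605804, 0.032189562916755676), 6.110685348510742) -82.45898841498263
[0.58056187 0.25984481 0.39460806] [-1.14785977e-05  7.07192120e-01  7.07021365e-01 -3.06993645e-04] 0.06034244344083054
```

View pics/c.png

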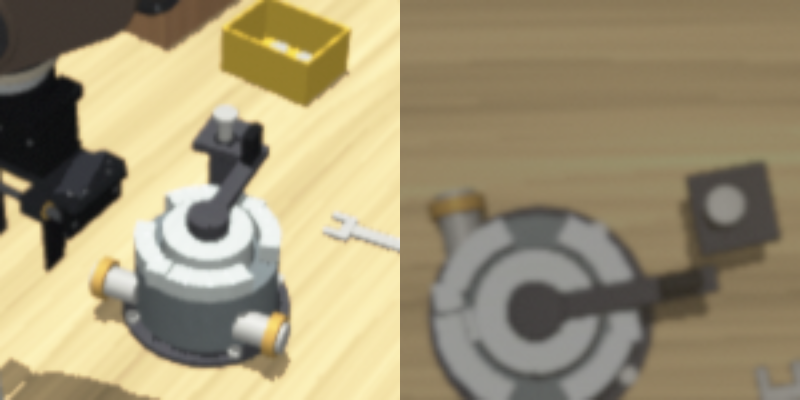

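The lever is locked at the housing's +x (≈ −81°, crop (620,290)), and the post head at (725,205) is free. Next is the clip.

>>> step_arm(series=[[[4.1,2.8,0,0,0,-1],[0,0,4,0,0,0],[0,0,4,0,0,0],[0,0,4,0,0,0],[0,0,0,0,0,0],[0,0,0,0,0,0]]])

```text
time: 13.52
eef_pos: [0.6091, 0.3013, 0.2764]
eef_rot: [0.0, 0.701, 0.713, 0.001]
ft_force: [0.3, 1.5, 0.7]
opening: 0.0595
gripper_force: 0.0
```

```bash
python3 - <<'E'
from h import *
S,d=r.camera("side"); cv2.imwrite("pics/d.png",cv2.resize(S[240:400,160:320],(600,600),interpolation=2))
P=cloud("side",d)[280:345,205:270]; m=(P[...,2]>.024)&(P[...,2]<.062)&(P[...,1]<.34)&(P[...,0]>.58)
A=P[m];print(len(A),cv2.minAreaRect(np.float32(A[:,:2])),A.min(0),A.max(0))
s=r.read_state();print(s["eef_pos"],s["eef_rot"],s["opening"])
E
```

```text
141 ((0.6090764403343201, 0.30264049768447876), (0.015341783873736858, 0.031838349997997284), 3.9893598556518555) [0.60190246 0.28650088 0.02507032] [0.61780786 0.31868198 0.06149307]
[0.6089659  0.30145072 0.27678882] [6.18875228e-04 7.01041323e-01 7.13119365e-01 1.20502708e-03] 0.060141773776460246
```

View pics/d.png

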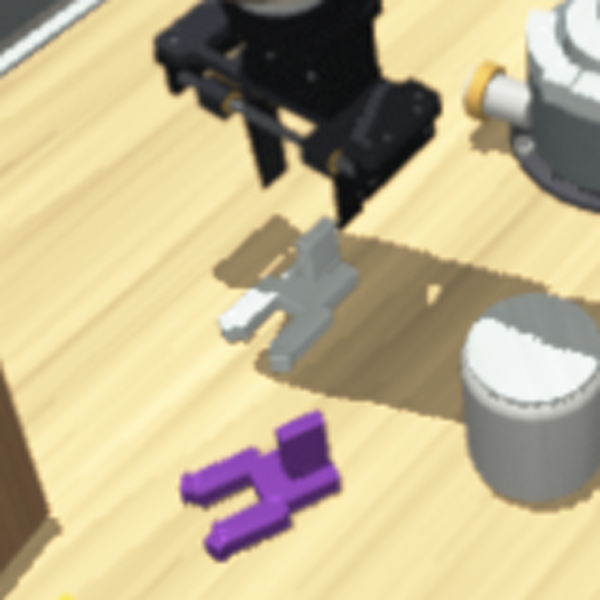

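The fingers at (265,170) and (350,215) straddle the silver clip's fin at (320,245). The depth reading agrees at (0.609, 0.302). I'll go down and grip.

>>> step_arm(series=[[[0,0,3,0,0,-1],[0,0,2.3,0,0,0],[0,0,1,0,0,0],[0,0,0,0,0,0],[0,0,0,0,0,0]]])

```text
time: 14.2
eef_pos: [0.6087, 0.3019, 0.2131]
eef_rot: [0.0, 0.695, 0.719, 0.001]
ft_force: [0.1, -0.1, -0.0]
opening: 0.0603
gripper_force: 0.0
```

>>> step_arm(series=[[[0,0,0,0,0,0],[0,0,0,0,0,0],[0,0,0,0,0,0],[0,0,0,0,0,0],[0,0,0,0,0,0],[0,0,0,0,0,0],[0,0,0,0,0,0]]], hand=0.2, squeeze=45)

```text
time: 15.08
eef_pos: [0.6084, 0.3018, 0.2117]
eef_rot: [0.0, 0.695, 0.719, 0.0]
ft_force: [0.6, 0.7, 0.2]
opening: 0.0117
gripper_force: 44.9
```

>>> step_arm(series=[[[0,0,-2,0,0,0],[0,0,-3,0,0,0],[0,0,-5,0,0,0],[0,0,-5,0,0,0],[0,0,-5,0,0,0],[-4.13,-0.073,0,0,0,0],[-4.13,-0.073,0,0,0,0],[-4.13,-0.073,0,0,0,0],[-4.13,-0.073,0,0,0,0],[-4.13,-0.073,0,0,0,0],[-4.13,-0.073,0,0,0,0],[-4.13,-0.073,0,0,0,0],[-4.13,-0.073,0,0,0,0],[-4.13,-0.073,0,0,0,0],[-4.13,-0.073,0,0,0,0],[-4.13,-0.073,0,0,0,0],[-4.13,-0.073,0,0,0,0],[0,0,0,0,0,-7.4],[0,0,0,0,0,0],[0,0,0,0,0,0]]])

```text
time: 17.58
eef_pos: [0.6169, -0.1933, 0.4124]
eef_rot: [0.0, 0.648, 0.762, 0.0]
ft_force: [0.1, 0.6, -3.2]
opening: 0.0118
gripper_force: 44.9
```

```bash
python3 - <<'E'
from h import *
S,d=r.camera("side");T,dt=r.camera("top"); cv2.imwrite("pics/e.png",np.hstack([cv2.resize(S[100:260,290:450],(400,400)),cv2.resize(T[150:270,310:430],(400,400))]))
s=r.read_state();print(s["time"],s["eef_pos"],s["eef_rot"],s["opening"],s["ft_force"])
for n,D in(("side",d),("top",dt)):
  P=cloud(n,D);m=(P[...,2]>.19)&(P[...,2]<.235)&(np.abs(P[...,0]-.61)<.06)&(P[...,1]<-.05)&(P[...,1]>-.26)
  A=P[m];print(n,len(A),A.min(0),A.max(0),np.percentile(A,[2,50,98],axis=0)) if m.any() else 0
E
```

```text
17.675 [ 0.61700617 -0.19317849  0.41216948] [2.06042102e-04 6.47087238e-01 7.62415938e-01 4.25328488e-05] 0.011773710853716908 [-0.38225332 -0.30573671 -1.72542319]
side 354 [ 0.57540211 -0.20859406  0.20122573] [ 0.64117489 -0.1119337   0.23482326] [[ 0.57799824 -0.20398826  0.20508876]
 [ 0.60964969 -0.15801568  0.21793082]
 [ 0.63690731 -0.1172721   0.23343362]]
top 141 [ 0.57923076 -0.14956786  0.19918605] [ 0.63841727 -0.11598288  0.22331391] [[ 0.58163783 -0.14759407  0.20443741]
 [ 0.62625848 -0.13041449  0.21561918]
 [ 0.63734026 -0.11748727  0.2210399 ]]
```

View pics/e.png

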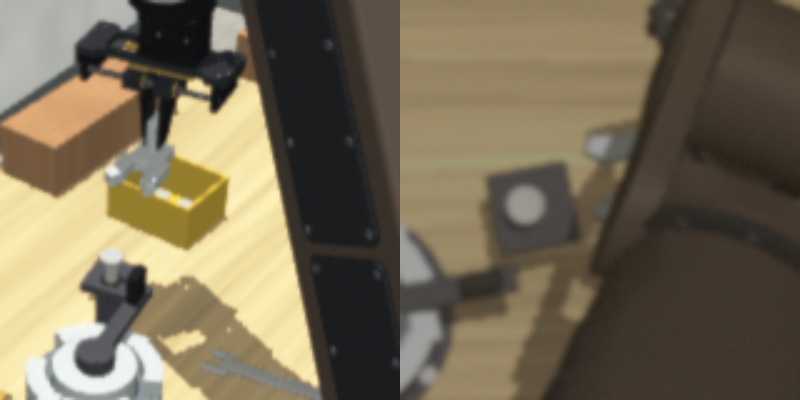

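The clip is held level, with prong tips in the top crop at (590,145) and (605,207), left of the gripper and facing the post (525,205). I'll check the lateral alignment in the same view.

```bash
python3 - <<'E'
from h import *
T,d=r.camera("top");S,ds=r.camera("side")
c=np.array([-.1616,.9869]);l=np.array([.9869,.1616])
for n,D in(("top",d),("side",ds)):
    P=cloud(n,D);A=P[(P[...,2]>.198)&(P[...,2]<.228)&(np.abs(P[...,0]-.61)<.06)&(P[...,1]<-.05)&(P[...,1]>-.26)]
    la=A[:,:2]@l;al=A[:,:2]@c
    for k in (.0,.01,.02):
        q=(al>al.max()-k-.012)&(al<=al.max()-k); print(n,len(A),al.max(),np.sort(la[q])[[0,-1]],la[q][[0]], np.histogram(la[q],bins=np.arange(.54,.62,.006))[0])
    H=P[(P[...,2]>.13)&(P[...,2]<.145)&(np.hypot(P[...,0]-.598,P[...,1]+.08)<.018)];print("head",len(H),(H[:,:2]@l).min(),(H[:,:2]@l).max(),(H[:,:2]@c).min(),(H[:,:2]@c).max())
    B=P[(P[...,2]>.2)&(P[...,2]<.222)&(np.abs(P[...,0]-.61)<.06)&(P[...,1]<-.11)&(P[...,1]>-.15)]
    print(np.polyfit(B[:,:2]@c,B[:,2],1))
E
```

```text
top 141 -0.21558792097348903 [0.55112595 0.6084697 ] [0.6084697] [ 0  2  9 11  4  0  0  0  7 15 15  3  0]
top 141 -0.21558792097348903 [0.56157167 0.60730052] [0.60730052] [ 0  0  0  2  1  0  0  0 13 17 14  3  0]
top 141 -0.21558792097348903 [0.58916737 0.60665156] [0.60665156] [ 0  0  0  0  0  0  0  0  8 16 15  1  0]
head 107 0.5644030038707065 0.5912047022308679 -0.18925796557682384 -0.16266635767233517
[-0.11909778  0.18782135]
side 337 -0.21230126268371116 [0.54745163 0.60840194] [0.60593812] [ 0 11 13  7  2  0  0  1  5 11 11  2  0]
side 337 -0.21230126268371116 [0.54807474 0.60840194] [0.60396986] [ 0  6  6  4  3  0  0  0 11  8  7  3  0]
side 337 -0.21230126268371116 [0.54875045 0.6045844 ] [0.6045844] [ 0 10  5  3  4  0  0  0 12  5  6  0  0]
head 58 0.5645725593164634 0.5899476263661627 -0.1902046604838519 -0.15896518711801919
[-0.1646199   0.17738401]
```

>>> step_arm(series=[[[0,0,4,0,0,0],[0,0,3.5,0,0,0],[0,0,1.5,0,0,0],[2,0,0,0,0,0],[0,0,0,0,0,0],[0,0,0,0,0,0]]])

```text
time: 18.52
eef_pos: [0.6139, -0.1737, 0.3231]
eef_rot: [0.001, 0.646, 0.763, 0.0]
ft_force: [-0.2, -0.3, -2.1]
opening: 0.0115
gripper_force: 44.9
```

```bash
python3 - <<'E'
from h import *
S,d=r.camera("side");T,dt=r.camera("top"); cv2.imwrite("pics/f.png",np.hstack([cv2.resize(S[160:260,290:390],(400,400)),cv2.resize(T[170:250,310:390],(400,400))]))
s=r.read_state();print(s["time"],s["eef_pos"],s["eef_rot"],s["ft_force"])
c=np.array([-.1616,.9869]);l=np.array([.9869,.1616])
for n,D in(("side",d),("top",dt)):
  P=cloud(n,D);A=P[(P[...,2]>.108)&(P[...,2]<.136)&(np.abs(P[...,:2]@l-.578)<.035)&(P[...,:2]@c<-.191)&(P[...,:2]@c>-.26)]
  al=A[:,:2]@c
  for a in np.arange(-.26,-.19,.01):
    q=(al>a)&(al<a+.01)
    if q.any(): print(n,round(a,3),q.sum(),np.percentile(A[q,2],[10,50,90]).round(4),np.ptp(A[q,:2]@l).round(4),(A[q,:2]@l).min().round(4))
E
```

```text
18.625 [ 0.61383674 -0.17410231  0.32259778] [7.28147703e-04 6.46728458e-01 7.62719961e-01 1.78773972e-04] [-0.75934397  0.56596915 -1.31520558]
side -0.26 31 [0.1276 0.1297 0.134 ] 0.0393 0.5596
side -0.25 46 [0.121  0.1294 0.1317] 0.0559 0.5498
side -0.24 52 [0.119  0.1277 0.1317] 0.0598 0.5471
side -0.23 38 [0.1215 0.1285 0.1312] 0.0595 0.5487
side -0.22 37 [0.1223 0.1277 0.1315] 0.0607 0.5476
side -0.21 33 [0.1196 0.1278 0.1316] 0.0621 0.5474
side -0.2 27 [0.1093 0.1257 0.1319] 0.0608 0.547
top -0.23 16 [0.1223 0.1261 0.1288] 0.0131 0.5943
top -0.22 31 [0.1211 0.1262 0.1312] 0.0179 0.5885
top -0.21 41 [0.1212 0.1261 0.1296] 0.0508 0.5568
top -0.2 24 [0.1084 0.1194 0.1296] 0.0527 0.5532
```

View pics/f.png

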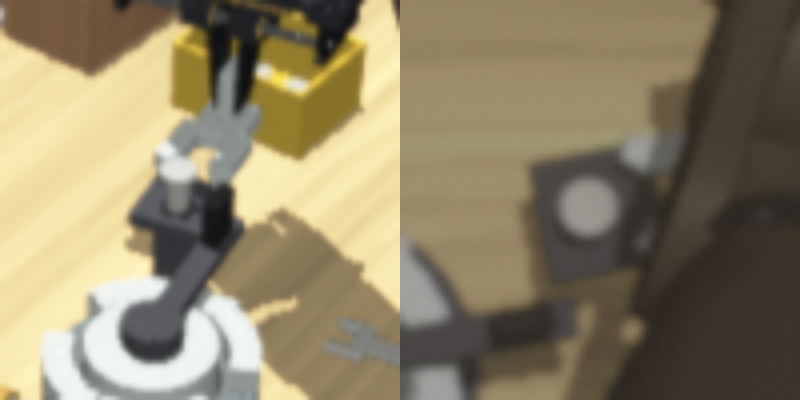

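The clip is level with its underside at ~0.110, and its mouth faces the post (prongs at crop (645,150) and (645,235), post head at (588,207)). I'll lower 2 mm and slide in.

>>> step_arm(series=[[[0,0,0.2,0,0,0],[0.8,0,0,0,0,0],[0.8,0,0,0,0,0],[0.8,0,0,0,0,0],[0,0,0,0,0,0]]])

```text
time: 19.25
eef_pos: [0.6098, -0.1496, 0.3198]
eef_rot: [0.0, 0.646, 0.763, -0.0]
ft_force: [0.8, -0.9, -2.0]
opening: 0.0118
gripper_force: 44.9
```

>>> step_arm(series=[[[0.8,0,0,0,0,0],[0.8,0,0,0,0,0],[0.7,0,0,0,0,0],[0,0,0,0,0,0]]])

```text
time: 19.75
eef_pos: [0.606, -0.1271, 0.3198]
eef_rot: [0.0, 0.647, 0.763, -0.0]
ft_force: [0.1, -0.3, -1.5]
opening: 0.0117
gripper_force: 44.9
```

>>> step_arm(series=[[[0.2,0,0,0,0,0],[0.1,0,0,0,0,0],[0,0,0,0,0,0]]])

```text
time: 20.12
eef_pos: [0.6056, -0.1248, 0.3197]
eef_rot: [0.0, 0.647, 0.763, -0.0]
ft_force: [0.1, -0.4, -1.5]
opening: 0.0117
gripper_force: 44.9
```

>>> step_arm(series=[[[0.1,0,0,0,0,0],[0.1,0,0,0,0,0],[0,0,0,0,0,0]]])

```text
time: 20.5
eef_pos: [0.6052, -0.1227, 0.3198]
eef_rot: [0.0, 0.647, 0.763, -0.0]
ft_force: [-0.0, -0.5, -2.4]
opening: 0.012
gripper_force: 44.9
```

>>> step_arm(series=[[[0.1,0,0,0,0,0],[0,0,0,0,0,0]]])

```text
time: 20.75
eef_pos: [0.6051, -0.1217, 0.3197]
eef_rot: [0.0, 0.647, 0.763, -0.0]
ft_force: [-0.6, -0.1, -2.4]
opening: 0.0115
gripper_force: 44.9
```

>>> step_arm(series=[[[0.1,0,0,0,0,0],[0,0,0,0,0,0]]])

```text
time: 21.0
eef_pos: [0.605, -0.1209, 0.3197]
eef_rot: [0.0, 0.647, 0.763, -0.0]
ft_force: [0.6, -3.0, -2.5]
opening: 0.0119
gripper_force: 44.9
```

That is the back wall touching the post. I'll back off 2.5 mm to centre, then lower onto the bracket.

>>> step_arm(series=[[[-0.25,0,0,0,0,0],[0,0,0.15,0,0,0],[0,0,0,0,0,0]]])

```text
time: 21.38
eef_pos: [0.6053, -0.1232, 0.318]
eef_rot: [-0.0, 0.647, 0.763, -0.0]
ft_force: [0.6, 0.1, -2.6]
opening: 0.0116
gripper_force: 44.9
```

>>> step_arm(series=[[[0,0,0.1,0,0,0],[0,0,0,0,0,0]]])

```text
time: 21.62
eef_pos: [0.6053, -0.1232, 0.3171]
eef_rot: [-0.0, 0.647, 0.763, -0.0]
ft_force: [-0.8, 0.4, -2.6]
opening: 0.012
gripper_force: 44.9
```

>>> step_arm(series=[[[0,0,0.1,0,0,0],[0,0,0,0,0,0]]])

```text
time: 21.88
eef_pos: [0.6053, -0.1232, 0.3162]
eef_rot: [-0.0, 0.647, 0.763, -0.0]
ft_force: [0.4, -0.3, -2.3]
opening: 0.0116
gripper_force: 44.9
```

>>> step_arm(series=[[[0,0,0.1,0,0,0],[0,0,0,0,0,0]]])

```text
time: 22.12
eef_pos: [0.6053, -0.1233, 0.3156]
eef_rot: [0.0, 0.647, 0.763, 0.0]
ft_force: [-1.3, -0.1, 3.4]
opening: 0.0119
gripper_force: 44.9
```

>>> step_arm(series=[[[0,0,0.05,0,0,0],[0,0,0,0,0,0]]])

```text
time: 22.38
eef_pos: [0.6053, -0.1232, 0.3156]
eef_rot: [0.0, 0.647, 0.763, 0.0]
ft_force: [-2.6, 0.2, 8.6]
opening: 0.0119
gripper_force: 45.0
```

It's resting on the bracket. Release and rise.

>>> step_arm(series=[[[0,0,0,0,0,0],[0,0,0,0,0,0],[0,0,0,0,0,0],[0,0,0,0,0,0]]], hand=4)

```text
time: 22.88
eef_pos: [0.6054, -0.1233, 0.3146]
eef_rot: [0.0, 0.647, 0.763, -0.0]
ft_force: [-0.2, -0.6, -0.2]
opening: 0.0393
gripper_force: 0.0
```

>>> step_arm(series=[[[0,0,-1,0,0,0],[0,0,-3,0,0,0],[0,0,-4,0,0,0],[0,0,-4,0,0,0],[-5,0,0,0,0,0],[-5,0,0,0,0,0],[-5,0,0,0,0,0],[-5,0,0,0,0,0],[0,0,0,0,0,0],[0,0,0,0,0,0]]])

```text
time: 24.12
eef_pos: [0.6379, -0.3203, 0.435]
eef_rot: [-0.0, 0.647, 0.763, 0.0]
ft_force: [-0.0, 0.6, 0.5]
opening: 0.0398
gripper_force: 0.0
```

```bash
python3 - <<'E'
from h import *
S,d=r.camera("side");T,dt=r.camera("top"); cv2.imwrite("pics/g.png",np.hstack([cv2.resize(S[160:260,290:390],(400,400)),cv2.resize(T[165:265,280:380],(400,400))]))
c=np.array([-.1616,.9869]);l=np.array([.9869,.1616])
P=cloud("top",dt)
f=P[(P[...,2]>.148)&(P[...,2]<.172)&(np.hypot(P[...,0]-.605,P[...,1]+.123)<.03)]
print("fin",len(f),f.mean(0),cv2.minAreaRect(np.float32(f[:,:2])))
A=P[(P[...,2]>.112)&(P[...,2]<.127)&(np.abs(P[...,:2]@l-.578)<.033)&(P[...,:2]@c<-.13)&(P[...,:2]@c>-.25)]
al=A[:,:2]@c;print(len(A),al.min(),al.max(),np.percentile(A[:,:2]@l,[1,99]))
for q in(al<-.2,al>-.17):print(np.median(A[q,2]))
s=r.read_state();print(s["time"],s["eef_pos"])
E
```

```text
fin 69 [ 0.60524842 -0.12344037  0.1587054 ] ((0.6055743098258972, -0.12354415655136108), (0.012586564756929874, 0.029171723872423172), 9.41398811340332)
520 -0.23476048815540634 -0.14521273483287744 [0.54893206 0.60572627]
0.11930106768596224
0.1193085543089162
24.225 [ 0.63803541 -0.31945362  0.43524941]
```

View pics/g.png

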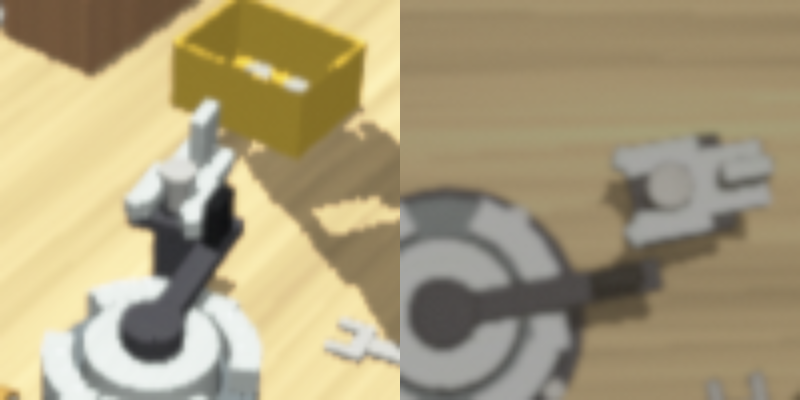

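The clip lies flat (top at 0.119 m at both ends), with the post head at (670,185) in its jaw and prong tips 31 mm past the post axis. The lever is still locked at (620,280), and the robot is clear. Handing in.

```bash
python3 -c "
from rig import r
print(r.finish_job())"
```

```text
the job is handed in; nothing more can be done
None
```

The job is handed in at about 24 s: the cover is pressed down and locked with the lever, the clip lies flat on the bracket with the post in its jaw, and the arm never went near the bottle, tin, wrench, bin or purple clip.

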